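# Clamp a square brass tube in the cutting jig with the knurled thumbscrew

## Task

Clamp the square brass tube in the blue cutting jig, ready for sawing: lay it flat in the channel with its end right up against the end stop and let go, then swing the clamp arm fully over it, back against its stop pin. Then turn the knurled brass thumbscrew on the arm clockwise, regripping as needed, until its foot bears firmly on the tube, and stop as soon as the resistance rises, because the soft brass dents if the screw is forced. Leave the charcoal block and the loupe where they are.

Things in the scene. Friction and masses are not known exactly. Their poses are not given: they have to be found in the camera images.
- jig: Tube cutting jig, screwed down: blue base plate 106 (x) x 190 (y) x 12 mm, from x = -42 to +64 mm, with a raised aluminium bed along its y axis over x = 0, 29.5 mm wide. Origin on the worktop under the middle of the channel, z up. The clamp arm pivots on a post at x = +45, y = -35 mm; a thin upright stop pin, 50 mm high, stands at x = 23, y = -22 mm
- stop_face (a point): Middle of the end stop's face, which looks to the jig's +y at y = -70 mm, at tube-centre height 28 mm above the worktop; axes as the jig's. The stop is a steel block 34 mm wide, 33 mm high over the worktop
- tube: Square brass tube 12 x 12 mm, 120 mm long, 2.5 mm wall, about 95 g, lying loose on the worktop. Origin at its centre, 6 mm above what it lies on; its y axis runs along its length. Either end may go to the stop: then its centre is at x = 0, y = -10, z = 28 mm in the jig's frame
- thumbscrew (a joint): Turn of the thumbscrew, rad, growing clockwise seen from above; starts at 0 to 0.8, end stop at 5. Coarse thread: down 2.4 mm a rad. Turns freely with about 0.08 N m. With the arm closed the foot meets the tube at about 2.6, then resistance rises: some 0.1 N m more at 3.1 (a firm hold); from about 3.8 the brass dents. May ease back a little when let go if very tight
- thumbscrew_grip (a point): On the thumbscrew's axis, half-way up its knurled brass head, the height to grip; 71.5 mm above the worktop at thumbscrew angle 0. The head is 20 mm across and 15 mm tall (7.5 mm above and below this point); at a firm hold its underside is still 3 mm above the arm's top
- loupe_b: Loupe, 22 mm across, 14 mm high, a bystander
- charcoal_b: Black charcoal block, 64 x 101 x 36 mm, a bystander
- channel (a point): Middle of the tube's channel on the bed floor, 22 mm above the worktop, at the jig's x = 0, y = 0; axes as the jig's. The channel runs along y, is 15.5 mm wide, open on top, between lips that stand 5 mm above the floor. The lips are cut away from y = -12 to +40 mm, so fingers can straddle a tube there down to the floor's level. A narrow saw slot crosses the lips at y = -53 mm
- clamp_arm (a joint): Swing of the clamp arm about its vertical pivot, rad: 0 = closed, pointing along the jig's -x, its thumbscrew over the tube's centre line, the arm against the stop pin; positive = opened anticlockwise seen from above; at 1.57 it points along the jig's -y, clear of the channel. Range 0 to 1.9, starts at 1.35 to 1.75. Light friction, stays where left
- clamp_screw: The clamp arm's screw, carried in the arm's end 45 mm from the pivot axis; origin on the screw's axis at the underside of its knurled head. The dark steel arm is 24 mm wide, from 44 to 53 mm above the worktop; its pivot bolt's head reaches 58 mm. The arm can be pushed round, or carried round by the knurled head. A white nylon foot, 13 mm across, under the screw presses on the tube

How it is judged:
On the way, in this order (a step that is already met when the one before it is completed fails the run):
1. the tube lies in the channel, its end against the stop, let go (z of tube in the frame of jig below 0.0295 m and x of tube in the frame of jig between -0.003 and 0.003 m and y of tube in the frame of jig between -0.0125 and -0.0075 m and contact force between the fingers and tube below 0.1 N), for 0.2 s.
2. the clamp arm is swung fully over the tube (value of joint clamp_arm below 0.06 rad), for 0.2 s.
3. the thumbscrew's foot bears on the tube (contact force between clamp_screw and tube above 6 N), for 0.2 s.
At the end, for the whole second after the job is handed in: The tube lies flat in the channel (centre within 3 mm of the channel's middle, in line to 0.06 rad), its end within 2.5 mm of the end stop; the clamp arm is closed (within 0.06 rad) and the thumbscrew's foot presses on the tube with more than 6 N (z of tube in the frame of jig between 0.025 and 0.0295 m and x of tube in the frame of jig between -0.003 and 0.003 m and y of tube in the frame of jig between -0.0125 and -0.0075 m and angle between the y axis of tube and the y axis of jig, either way round below 0.06 rad and value of joint clamp_arm below 0.06 rad and contact force between clamp_screw and tube above 6 N); the robot touches nothing.
It fails at once if the screw was forced and dented the tube (over 80 N) (contact force between clamp_screw and tube above 80 N).
It fails at once if the charcoal block or the loupe was pushed away by more than 30 mm (distance of any of charcoal_b, loupe_b from where it was at the start of the episode above 0.03 m).
It also fails if it takes over 72 s, if anything falls off the work surface, if the arm or the gripper's body presses on something with over 40 N, if the wrist force passes 120 N, or if a joint passes its speed limit or range.

## Robot

A 7-joint arm with a two-finger parallel gripper is mounted at the origin on a cart in front of the work surface, level with it; the furniture and walls round the work are solid. World frame = base frame: x ahead of the robot, y to its left, z up, the work surface at z = 0. Lengths are in m, angles in rad, forces in N, time in s.
With the tool pointing down it reaches from about 0.35 to 0.775 m from the base axis. Payload 3.1 kg.
Tool frame: the origin (TCP) lies at the very end of the fingers, on their centre line; the grasp point (between the pads) lies 19 mm behind it; z points along the fingers, y is the direction in which the jaws open and shut (so a half turn about z gives the same grasp; the last joint's range is limited). The gripper opens to 85 mm and grips with 20 to 120 N. Pads are 22 mm wide; open, the fingers measure 114 mm over their backs; the gripper's body (76 mm by 85 mm) begins 54 mm behind the grasp point. The pads swing forward as they close: fully open they stand 13 mm farther back than shut.
Start: joints at [-1.214, 0.311, 0.014, 1.512, -0.004, 1.319, -0.027], TCP at [0.214, 0.507, 0.231] pointing down, gripper open.
Joint ranges: [-2.7, 2.7], [-0.3, 1.91], [-1.27, 1.3], [0.12, 2.57], [-1.44, 4.58], [0.2, 2.03], [-3.05, 3.05]. Speed limits (rad/s): [2.79, 2.79, 3.14, 3.14, 3.14, 3.14, 3.14].

## Interface

Orientations are given as a 3x3 rotation matrix whose columns are the frame's x, y, z axes.
In Python, from station import manip gives the robot as it stands. The module is installed in compiled form; this text tells all that it offers.
- The arm moves only by the tool apply_moves, never from a script. Its argument "commands" is a list of rows, each an object of numbers: "x", "y", "z": the shift along the tool's x, y, z in units of 50 mm (1.0 is 50 mm); "roll": the turn about the tool's z in units of 5 degrees (1.0 is 5 degrees); "hand": the closure, from 0 (fully open) to 1 (shut). A call has exactly 10 rows; each row is the pose to reach, as a shift and turn from the pose commanded when the call began, along the tool's axes at that moment; what a row does not reach only later rows make up. A row lasts 1/10 s, in which the tool goes at most 50 mm and 8.59 degrees, less where a joint would pass 70% of its speed; a pose out of reach is approached as far as the arm can. A call with a gripper value outside its range is refused whole. The fingers move at their own pace and stop on an object; "force" is the grip in N (left out, the last holds). Time passes only in rows, so rows that repeat a pose let the fingers close, or fill a call up. It gives the time, the measured TCP pose, the force and the opening at its end, in the units of the state.
- manip.read_state(): the state, without advancing time (a new reading comes with each control period).
- manip.camera(name): name is "side" or "top"; returns the picture (384x512x3 uint8, red, green, blue); there is no depth.
- manip.camera_model(name): a dict with "vfov" (degrees; the focal length in pixels is half the picture's height over the tangent of half this angle, whatever the lens; pixels are square), "cx", "cy" (the principal point, pixels), "origin" and "orientation" of the camera in the world. Camera axes: x right, y down, z forward; pixel columns grow to the right and rows downward; lengths in m; the calibration is good to about 2 mm. A picture is of the moment at which its call begins. camera_model takes no time and is no camera call.
- manip.sign_off(): hands the job in, once; it reports no verdict.
The state is a dict: "t": time; "joint_pos": joint angles; "dq": joint speeds; "joint_efforts": joint torques, N m; "ee_pos": TCP position; "tool_rot": TCP orientation; "wrist_force": force on the tool from outside, world axes, zero at the start; "wrist_torque": the same for the moment, N m; "finger_gap": finger opening in m.
Only numpy, scipy, OpenCV 4.12 (cv2) and the standard library are available. Lean on these libraries where they do the work, as an engineer would, in place of code of your own. Each camera call takes 0.05 s, during which the arm holds its last target. There are 200 camera calls.

## Working session

There is one attempt and no reset: what is moved stays moved. The work goes in short steps, Python scripts to look and compute and a tool call to move; the robot and the scene stay as the last step left them, time stands still between calls to the robot, and variables do not carry over. Pictures are saved under pics/ and viewed, on a budget of 10 in all, crops included, one or two more only if the job needs it, and the job is handed in when it is done.

Besides the shell and the picture viewer there is one more tool, called by a JSON object that holds its "op" and its "data". apply_moves: Moves the arm, as the interface text tells. Its arguments: {"type":"object","properties":{"commands":{"type":"array"},"force":{"type":"number"}},"required":["commands"]}

```bash
mkdir -p pics; python3 - <<'E'
from station import manip
import cv2,numpy as np
s=manip.read_state();print({k:np.round(v,3).tolist() for k,v in s.items()})
for n in("top","side"):
    m=manip.camera_model(n);print(n,{k:np.round(v,4).tolist() for k,v in m.items()})
    im=manip.camera(n);cv2.imwrite(f"pics/{n}0.png",im[:,:,::-1])
a=cv2.imread("pics/top0.png");b=cv2.imread("pics/side0.png")
E
```

```text
{'t': 0.0, 'joint_pos': [-1.214, 0.312, 0.014, 1.513, -0.004, 1.319, -0.027], 'dq': [-0.001, 0.0, -0.0, -0.001, 0.002, 0.001, -0.001], 'joint_efforts': [0.0, -37.991, 0.146, -23.059, 0.012, 0.014, 0.0], 'ee_pos': [0.213, 0.506, 0.23], 'tool_rot': [[-0.922, 0.388, -0.001], [0.388, 0.922, -0.002], [-0.0, -0.002, -1.0]], 'wrist_force': [1.057, 0.248, -0.292], 'wrist_torque': [-0.05, -0.018, 0.024], 'finger_gap': 0.085}
top {'vfov': 57.0335, 'cx': 264.0562, 'cy': 192.3765, 'origin': [0.4178, 0.1327, 0.9205], 'orientation': [[-0.0042, -0.998, 0.0633], [-0.9997, 0.0059, 0.0257], [-0.0261, -0.0632, -0.9977]]}
side {'vfov': 47.279, 'cx': 258.1404, 'cy': 189.9921, 'origin': [0.0539, -0.5286, 0.4799], 'orientation': [[0.8409, -0.2669, 0.4708], [-0.5406, -0.3754, 0.7529], [-0.0242, -0.8876, -0.46]]}
```

View pics/top0.png

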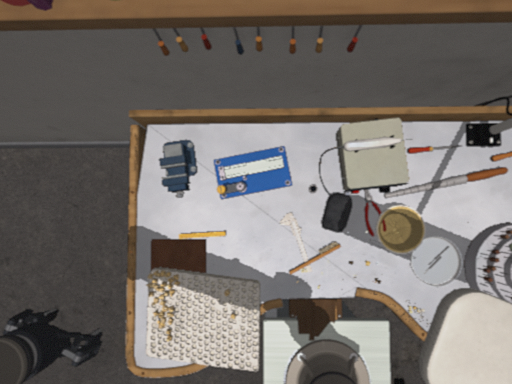

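View pics/side0.png

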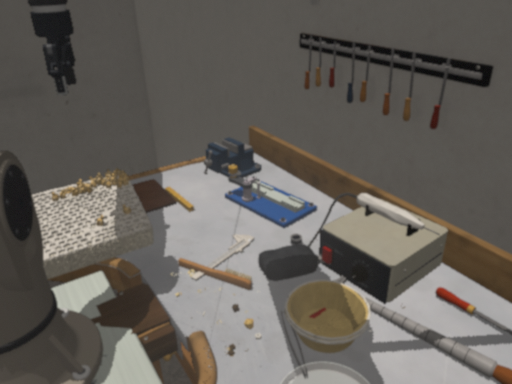

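The top view shows the jig at about (253,173), with its thumbscrew end at lower left (235,187). The tube is at (203,235), just above the brown block. Next I'll measure both and zoom in.

```bash
cat > h.py <<'E'
import numpy as np,cv2
from station import manip
def ray(n,u,v,z):
    m=manip.camera_model(n);f=192/np.tan(np.radians(m["vfov"])/2)
    R=np.array(m["orientation"]);o=np.array(m["origin"])
    d=R@np.array([(u-m["cx"])/f,(v-m["cy"])/f,1.]);return o+d*(z-o[2])/d[2]
def proj(n,p):
    m=manip.camera_model(n);f=192/np.tan(np.radians(m["vfov"])/2)
    c=np.array(m["orientation"]).T@(np.array(p)-m["origin"]);return c[:2]/c[2]*f+[m["cx"],m["cy"]]
def mask(im,lo,hi,box):
    h=cv2.cvtColor(im,cv2.COLOR_BGR2HSV);k=cv2.inRange(h,lo,hi);o=np.zeros_like(k)
    x0,y0,x1,y1=box;o[y0:y1,x0:x1]=k[y0:y1,x0:x1];return o
def rect(k):
    c=max(cv2.findContours(k,0,2)[0],key=cv2.contourArea);return cv2.minAreaRect(c)
E
python3 - <<'E'
from h import *
a=cv2.imread("pics/top0.png")
for nm,lo,hi,box,z in(("tube",(15,110,90),(35,255,255),(165,222,240,245),.012),("jig",(100,120,50),(125,255,255),(205,140,300,205),.012)):
    k=mask(a,lo,hi,box)
    if nm=="jig":
        k2=cv2.findContours(k,0,2)[0];pts=np.vstack([c for c in k2 if cv2.contourArea(c)>20]);r=cv2.minAreaRect(pts)
    else: r=rect(k)
    P=np.array([ray("top",*p,z)[:2] for p in cv2.boxPoints(r)]);print(nm,r,P.round(4).tolist(),"c",P.mean(0).round(4),[np.linalg.norm(P[i]-P[i-1]).round(4) for i in range(4)],[np.degrees(np.arctan2(*(P[i]-P[i-1])[::-1])).round(1) for i in range(4)])
c=a[130:280,140:320];cv2.imwrite("pics/c1.png",cv2.resize(c,None,fx=4,fy=4,interpolation=2))
E
```

```text
tube ((201.59837341308594, 234.5819854736328), (5.070001602172852, 45.26787185668945), 84.80557250976562) [[0.3691, 0.376], [0.3793, 0.2596], [0.3664, 0.2584], [0.3562, 0.3747]] c [0.3677 0.3172] [np.float64(0.013), np.float64(0.1168), np.float64(0.013), np.float64(0.1167)] [np.float64(5.9), np.float64(-85.0), np.float64(-174.6), np.float64(95.0)]
jig ((252.25001525878906, 172.25001525878906), (39.0271110534668, 71.38628387451172), 78.69007110595703) [[0.5603, 0.2876], [0.5955, 0.1053], [0.4957, 0.0864], [0.4606, 0.2672]] c [0.528  0.1866] [np.float64(0.1018), np.float64(0.1856), np.float64(0.1015), np.float64(0.1842)] [np.float64(11.5), np.float64(-79.1), np.float64(-169.3), np.float64(101.0)]
```

View pics/c1.png

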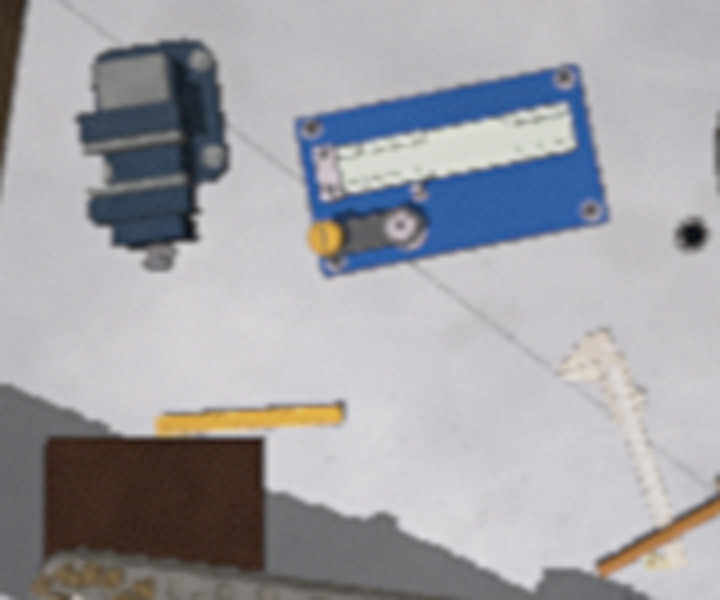

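```bash
python3 - <<'E'
from h import *
a=cv2.imread("pics/side0.png");t=cv2.imread("pics/top0.png")
k=mask(a,(15,110,90),(35,255,255),(160,182,198,215));r=rect(k)
print("tube side",r,[ray("side",*p,.006)[:2].round(4).tolist() for p in [r[0],*cv2.boxPoints(r)]])
k=mask(a,(100,120,50),(125,255,255),(215,180,325,230));c=max(cv2.findContours(k,0,2)[0],key=cv2.contourArea)[:,0]
for nm,d in(("L",(-1,0)),("R",(1,0)),("bot",(0,1))):
    p=c[np.argmax(c@np.array(d))];print(nm,p,ray("side",*p,.008)[:2].round(4))
O=np.array([.5388,.1887]);jy=np.array([.189,-.982]);jx=np.array([-.982,-.189])
for q in((64,95,12),(64,-95,12),(-42,95,12),(23,-22,50),(0,-80,33)):
    w=[*(O+jx*q[0]/1e3+jy*q[1]/1e3),q[2]/1e3];print(q,np.round(w,3),proj("side",w).round(1),proj("top",w).round(1))
for z in(0,.02,.04):print("brown corner",z,proj("side",ray("top",206.2,239.2,z)).round(1))
def lab(im,box,s):
    x0,y0,x1,y1=box;return cv2.resize(im[y0:y1,x0:x1],None,fx=s,fy=s,interpolation=2)
cv2.imwrite("pics/c2.png",lab(a,(130,140,330,240),4))
E
```

```text
tube side ((178.3885955810547, 197.63613891601562), (31.38044548034668, 5.136261463165283), 39.289405822753906) [[0.369, 0.3211], [0.3582, 0.3774], [0.3727, 0.3927], [0.3791, 0.2687], [0.3656, 0.2566]]
L [230 196] [0.4682 0.2559]
R [314 207] [0.5922 0.1064]
bot [287 222] [0.5081 0.0899]
(64, 95, 12) [0.494 0.083 0.012] [283.2 223.8] [292.3 185.1]
(64, -95, 12) [0.458 0.27  0.012] [223.  193.3] [220.  199.4]
(-42, 95, 12) [0.598 0.103 0.012] [317.1 205.2] [284.2 145.1]
(23, -22, 50) [0.512 0.206 0.05 ] [257.5 182.5] [243.5 176.8]
(0, -80, 33) [0.524 0.267 0.033] [247.7 178.2] [219.9 173.1]
brown corner 0 [175.4 204. ]
brown corner 0.02 [175.7 196.7]
brown corner 0.04 [175.9 189.2]
```

View pics/c2.png

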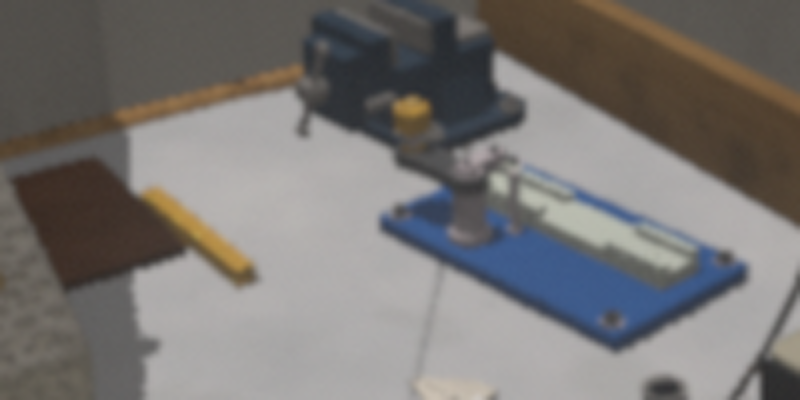

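The brown patch is a flat mat: its corner triangulates to z≈0. The tube's centre is about (0.368, 0.318) and the jig's about (0.539, 0.189), with the stop end toward world +y. I'll grip the tube 25 mm toward its right end.

{"op": "apply_moves", "data": {"commands": [{"x":-0.5,"y":-0.3,"z":0.3,"roll":1.4,"hand":0.5},{"x":-1.0,"y":-0.6,"z":0.6,"roll":2.8,"hand":0.5},{"x":-1.5,"y":-0.9,"z":0.9,"roll":4.2,"hand":0.5},{"x":-2.0,"y":-1.2,"z":1.2,"roll":5.6,"hand":0.5},{"x":-2.6,"y":-1.5,"z":1.5,"roll":7.0,"hand":0.5},{"x":-3.2,"y":-1.9,"z":1.8,"roll":8.4,"hand":0.5},{"x":-3.9,"y":-2.3,"z":2.1,"roll":10.0,"hand":0.5},{"x":-4.55,"y":-2.71,"z":2.6,"roll":11.5,"hand":0.5},{"x":-4.55,"y":-2.71,"z":2.6,"roll":12.44,"hand":0.5},{"x":-4.55,"y":-2.71,"z":2.6,"roll":12.44,"hand":0.5}], "force": 40}}

```text
t: 1.1
ee_pos: [0.3706, 0.2918, 0.1003]
tool_rot: [[-0.083, 0.997, -0.002], [0.997, 0.083, -0.002], [-0.002, -0.002, -1.0]]
wrist_force: [-0.4, 0.4, -0.5]
finger_gap: 0.0429
```

{"op": "apply_moves", "data": {"commands": [{"z":0.4,"hand":0.5},{"z":0.8,"hand":0.5},{"z":1.2,"hand":0.5},{"z":1.6,"hand":0.5},{"z":1.85,"hand":0.5},{"z":1.93,"hand":0.5},{"z":1.93,"hand":1.0},{"z":1.93,"hand":1.0},{"z":1.93,"hand":1.0},{"z":1.93,"hand":1.0}]}}

```text
$.commands[0]: bad value
```

{"op": "apply_moves", "data": {"commands": [{"hand":1.0},{"hand":1.0},{"z":-0.2,"hand":1.0},{"z":-0.5,"hand":1.0},{"z":-0.9,"hand":1.0},{"z":-1.3,"hand":1.0},{"z":-1.7,"hand":1.0},{"z":-1.9,"hand":1.0},{"z":-1.9,"hand":1.0},{"z":-1.9,"hand":1.0}]}}

```text
$.commands[0]: bad value
```

All keys are needed in each row.

{"op": "apply_moves", "data": {"commands": [{"x":0,"y":0,"z":0.4,"roll":0,"hand":0.5},{"x":0,"y":0,"z":0.8,"roll":0,"hand":0.5},{"x":0,"y":0,"z":1.2,"roll":0,"hand":0.5},{"x":0,"y":0,"z":1.6,"roll":0,"hand":0.5},{"x":0,"y":0,"z":1.85,"roll":0,"hand":0.5},{"x":0,"y":0,"z":1.93,"roll":0,"hand":0.5},{"x":0,"y":0,"z":1.93,"roll":0,"hand":1},{"x":0,"y":0,"z":1.93,"roll":0,"hand":1},{"x":0,"y":0,"z":1.93,"roll":0,"hand":1},{"x":0,"y":0,"z":1.93,"roll":0,"hand":1}]}}

```text
t: 2.1
ee_pos: [0.3713, 0.2944, 0.0058]
tool_rot: [[-0.087, 0.996, 0.002], [0.996, 0.087, 0.002], [0.002, 0.002, -1.0]]
wrist_force: [-0.3, 0.0, 2.0]
finger_gap: 0.0104
```

{"op": "apply_moves", "data": {"commands": [{"x":0,"y":0,"z":0,"roll":0,"hand":1},{"x":0,"y":0,"z":-0.1,"roll":0,"hand":1},{"x":0,"y":0,"z":-0.3,"roll":0,"hand":1},{"x":0,"y":0,"z":-0.6,"roll":0,"hand":1},{"x":0,"y":0,"z":-0.9,"roll":0,"hand":1},{"x":0,"y":0,"z":-1.2,"roll":0,"hand":1},{"x":0,"y":0,"z":-1.5,"roll":0,"hand":1},{"x":0,"y":0,"z":-1.9,"roll":0,"hand":1},{"x":0,"y":0,"z":-1.9,"roll":0,"hand":1},{"x":0,"y":0,"z":-1.9,"roll":0,"hand":1}]}}

```text
t: 3.1
ee_pos: [0.3704, 0.2936, 0.1]
tool_rot: [[-0.087, 0.996, 0.0], [0.996, 0.087, 0.0], [0.0, 0.0, -1.0]]
wrist_force: [0.6, -0.5, -1.2]
finger_gap: 0.0108
```

{"op": "apply_moves", "data": {"commands": [{"x":-0.2,"y":0.3,"z":0,"roll":0,"hand":1},{"x":-0.6,"y":0.7,"z":0,"roll":-0.2,"hand":1},{"x":-1.0,"y":1.2,"z":0,"roll":-0.4,"hand":1},{"x":-1.4,"y":1.7,"z":0,"roll":-0.6,"hand":1},{"x":-1.8,"y":2.2,"z":0,"roll":-0.8,"hand":1},{"x":-2.2,"y":2.6,"z":0,"roll":-1.0,"hand":1},{"x":-2.6,"y":3.0,"z":0,"roll":-1.18,"hand":1},{"x":-2.82,"y":3.22,"z":0,"roll":-1.18,"hand":1},{"x":-2.82,"y":3.22,"z":0,"roll":-1.18,"hand":1},{"x":-2.82,"y":3.22,"z":0,"roll":-1.18,"hand":1}]}}

```text
t: 4.1
ee_pos: [0.5417, 0.168, 0.0989]
tool_rot: [[-0.189, 0.982, -0.003], [0.982, 0.189, 0.001], [0.001, -0.003, -1.0]]
wrist_force: [0.0, -0.1, -1.3]
finger_gap: 0.0106
```

```bash
python3 - <<'E'
from h import *
s=manip.read_state();print(s["t"],s["ee_pos"],s["tool_rot"][0],s["finger_gap"])
for n in("top","side"):cv2.imwrite(f"pics/{n}1.png",manip.camera(n)[:,:,::-1])
t=cv2.imread("pics/top1.png")[120:220,190:320];a=cv2.imread("pics/side1.png")[90:240,200:340]
t=cv2.resize(t,(520,400),interpolation=2);a=cv2.resize(a,(280,300),interpolation=2)
o=np.zeros((400,800,3),np.uint8);o[:,:520]=t;o[:300,520:]=a;cv2.imwrite("pics/c3.png",o)
E
```

```text
4.1 [0.54170949 0.16801711 0.09894586] [-0.18854928  0.98205981 -0.00277532] 0.010565044059797725
```

View pics/c3.png

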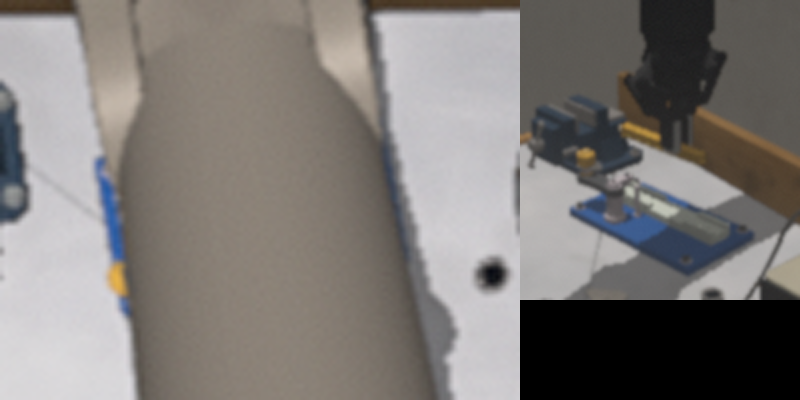

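```bash
python3 - <<'E'
from h import *
t=cv2.imread("pics/top0.png");a=cv2.imread("pics/side0.png");b=cv2.imread("pics/side1.png")
h=cv2.cvtColor(t,cv2.COLOR_BGR2HSV)
# bed: bright, inside the blue rectangle
k=np.zeros(t.shape[:2],np.uint8);cv2.fillConvexPoly(k,np.int32(cv2.boxPoints(((252.25,172.25),(34,66),78.69))),255)
k=cv2.bitwise_and(k,cv2.inRange(h,(0,0,150),(95,60,255)));r=rect(k)
P=np.array([ray("top",*p,.025)[:2] for p in cv2.boxPoints(r)]);e=P-np.roll(P,1,0)
print("bed",r,P.mean(0).round(4),np.linalg.norm(e,axis=1).round(4),np.degrees(np.arctan2(e[:,1],e[:,0])).round(1))
O=np.array([.5388,.1887]);jy=np.array([.189,-.982]);jx=np.array([-.982,-.189])
print("bed centre in jig",(P.mean(0)-O)@jx,(P.mean(0)-O)@jy, "corners",[((p-O)@jx,(p-O)@jy) for p in P])
kt=mask(b,(15,110,70),(35,255,255),(245,140,310,180));r=rect(kt);s=manip.read_state()
print("tube side1",r)
# upper-face centreline guess and axis points: predicted by TCP
T=np.array(s["ee_pos"])
for d in(-84.5,-24.5,35.5):print(d,proj("side",T+np.r_[jy*d/1e3,0]).round(1))
bx=cv2.boxPoints(r);print(bx.round(1).tolist())
# side bed near edge: bright mask
kb=mask(a,(0,0,130),(95,70,255),(245,178,310,215));
cv2.imwrite("pics/c4.png",np.hstack([cv2.resize(t[145:205,210:300],(540,360),interpolation=2),cv2.resize(cv2.cvtColor(k,8)[145:205,210:255],(260,360),interpolation=0)]))
E
```

```text
bed ((253.17306518554688, 166.86538696289062), (11.178619384765625, 58.8348388671875), 78.69007110595703) [0.5401 0.1834] [0.0288 0.1505 0.0287 0.1501] [  11.4  -79.1 -169.2  100.9]
bed centre in jig -0.00026311046751074897 0.005448674336449895 corners [(np.float64(-0.014604453280902681), np.float64(-0.06984047342481733)), (np.float64(-0.01468488061152762), np.float64(0.08063020324258299)), (np.float64(0.014046587648173323), np.float64(0.08057706016826151)), (np.float64(0.014190304374214084), np.float64(-0.06957209264022766))]
tube side1 ((260.535400390625, 155.98309326171875), (20.634845733642578, 7.599392414093018), 19.440034866333008)
-84.5 [250.9 153.8]
-24.5 [269.7 161.2]
35.5 [290.3 169.2]
[[249.5, 156.10000610351562], [252.10000610351562, 149.0], [271.5, 155.8000030517578], [269.0, 163.0]]
```

{"op": "apply_moves", "data": {"commands": [{"x":0,"y":0.026,"z":0.2,"roll":0,"hand":1},{"x":0,"y":0.026,"z":0.4,"roll":0,"hand":1},{"x":0,"y":0.026,"z":0.6,"roll":0,"hand":1},{"x":0,"y":0.026,"z":0.8,"roll":0,"hand":1},{"x":0,"y":0.026,"z":1.0,"roll":0,"hand":1},{"x":0,"y":0.026,"z":1.2,"roll":0,"hand":1},{"x":0,"y":0.026,"z":1.25,"roll":0,"hand":1},{"x":0,"y":0.026,"z":1.3,"roll":0,"hand":1},{"x":0,"y":0.026,"z":1.3,"roll":0,"hand":1},{"x":0,"y":0.026,"z":1.3,"roll":0,"hand":1}]}}

```text
t: 5.2
ee_pos: [0.5449, 0.1674, 0.0352]
tool_rot: [[-0.188, 0.982, 0.001], [0.982, 0.188, 0.0], [0.0, 0.001, -1.0]]
wrist_force: [-0.6, 0.2, -0.5]
finger_gap: 0.0101
```

{"op": "apply_moves", "data": {"commands": [{"x":0,"y":0,"z":0.02,"roll":0,"hand":1},{"x":0,"y":0,"z":0.04,"roll":0,"hand":1},{"x":0,"y":0,"z":0.06,"roll":0,"hand":1},{"x":0,"y":0,"z":0.08,"roll":0,"hand":1},{"x":0,"y":0,"z":0.09,"roll":0,"hand":1},{"x":0,"y":0,"z":0.1,"roll":0,"hand":1},{"x":0,"y":0,"z":0.1,"roll":0,"hand":1},{"x":0,"y":0,"z":0.1,"roll":0,"hand":1},{"x":0,"y":0,"z":0.1,"roll":0,"hand":1},{"x":0,"y":0,"z":0.1,"roll":0,"hand":1}]}}

```text
t: 6.2
ee_pos: [0.5445, 0.1674, 0.0298]
tool_rot: [[-0.188, 0.982, 0.0], [0.982, 0.188, 0.0], [0.0, 0.0, -1.0]]
wrist_force: [1.4, 0.1, -0.7]
finger_gap: 0.0102
```

{"op": "apply_moves", "data": {"commands": [{"x":0,"y":0,"z":0.01,"roll":0,"hand":1},{"x":0,"y":0,"z":0.02,"roll":0,"hand":1},{"x":0,"y":0,"z":0.03,"roll":0,"hand":1},{"x":0,"y":0,"z":0.04,"roll":0,"hand":1},{"x":0,"y":0,"z":0.05,"roll":0,"hand":1},{"x":0,"y":0,"z":0.05,"roll":0,"hand":1},{"x":0,"y":0,"z":0.05,"roll":0,"hand":1},{"x":0,"y":0,"z":0.05,"roll":0,"hand":1},{"x":0,"y":0,"z":0.05,"roll":0,"hand":1},{"x":0,"y":0,"z":0.05,"roll":0,"hand":1}]}}

```text
t: 7.2
ee_pos: [0.5445, 0.1674, 0.0278]
tool_rot: [[-0.188, 0.982, 0.0], [0.982, 0.188, 0.0], [0.0, 0.0, -1.0]]
wrist_force: [-2.9, -0.8, 5.7]
finger_gap: 0.0103
```

```bash
python3 - <<'E'
from h import *
for i in range(4):
    im=manip.camera("side");s=manip.read_state();print(s["t"],s["ee_pos"].round(4),s["wrist_force"].round(2),s["wrist_torque"].round(3))
cv2.imwrite("pics/side2.png",im[:,:,::-1]);c=im[130:230,220:330,::-1]
cv2.imwrite("pics/c5.png",cv2.resize(c,None,fx=6,fy=6,interpolation=2))
E
```

```text
7.25 [0.5445 0.1674 0.0278] [-2.2  -1.84  6.2 ] [-0.141  0.558 -0.025]
7.3 [0.5445 0.1673 0.0278] [-2.78 -0.51  4.91] [-0.109  0.493 -0.018]
7.35 [0.5445 0.1673 0.0278] [-2.66 -1.4   5.38] [-0.16   0.569  0.003]
7.4 [0.5445 0.1673 0.0278] [-2.5  -0.45  5.8 ] [-0.15   0.518  0.022]
```

View pics/c5.png

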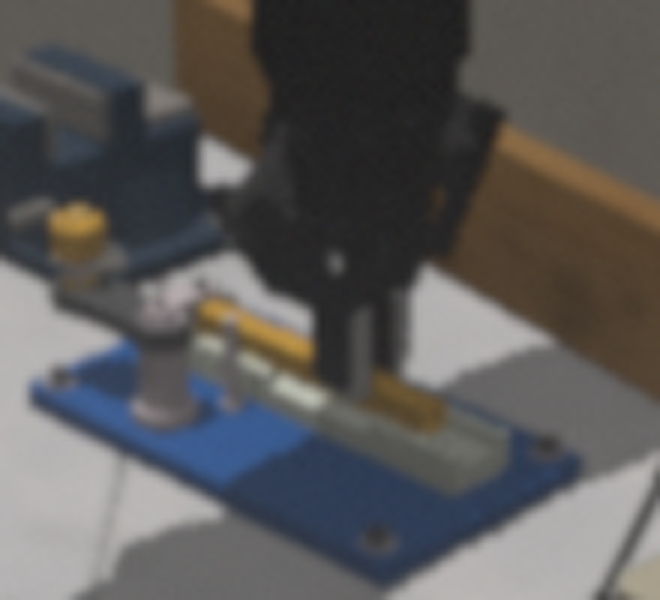

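{"op": "apply_moves", "data": {"commands": [{"x":0,"y":-0.02,"z":-0.01,"roll":0,"hand":1},{"x":0,"y":-0.024,"z":-0.01,"roll":0,"hand":1},{"x":0.02,"y":-0.024,"z":-0.01,"roll":0,"hand":1},{"x":0.04,"y":-0.024,"z":-0.01,"roll":0,"hand":1},{"x":0.06,"y":-0.024,"z":-0.01,"roll":0,"hand":1},{"x":0.08,"y":-0.024,"z":-0.01,"roll":0,"hand":1},{"x":0.1,"y":-0.024,"z":-0.01,"roll":0,"hand":1},{"x":0.1,"y":-0.024,"z":-0.01,"roll":0,"hand":1},{"x":0.1,"y":-0.024,"z":-0.01,"roll":0,"hand":1},{"x":0.1,"y":-0.024,"z":-0.01,"roll":0,"hand":1}]}}

```text
t: 8.4
ee_pos: [0.5423, 0.1722, 0.0278]
tool_rot: [[-0.188, 0.982, 0.0], [0.982, 0.188, 0.0], [0.0, 0.0, -1.0]]
wrist_force: [-0.4, -1.6, 2.3]
finger_gap: 0.0102
```

{"op": "apply_moves", "data": {"commands": [{"x":0.01,"y":0,"z":0,"roll":0,"hand":1},{"x":0.02,"y":0,"z":0,"roll":0,"hand":1},{"x":0.03,"y":0,"z":0,"roll":0,"hand":1},{"x":0.03,"y":0,"z":0,"roll":0,"hand":1},{"x":0.03,"y":0,"z":0,"roll":0,"hand":1},{"x":0.03,"y":0,"z":0,"roll":0,"hand":1},{"x":0.03,"y":0,"z":0,"roll":0,"hand":1},{"x":0.03,"y":0,"z":0,"roll":0,"hand":1},{"x":0.03,"y":0,"z":0,"roll":0,"hand":1},{"x":0.03,"y":0,"z":0,"roll":0,"hand":1}]}}

```text
t: 9.4
ee_pos: [0.542, 0.1735, 0.0278]
tool_rot: [[-0.188, 0.982, 0.0], [0.982, 0.188, -0.0], [-0.0, 0.0, -1.0]]
wrist_force: [0.8, -2.0, 2.5]
finger_gap: 0.0104
```

{"op": "apply_moves", "data": {"commands": [{"x":0.01,"y":0,"z":0,"roll":0,"hand":1},{"x":0.02,"y":0,"z":0,"roll":0,"hand":1},{"x":0.03,"y":0,"z":0,"roll":0,"hand":1},{"x":0.04,"y":0,"z":0,"roll":0,"hand":1},{"x":0.04,"y":0,"z":0,"roll":0,"hand":1},{"x":0.04,"y":0,"z":0,"roll":0,"hand":1},{"x":0.04,"y":0,"z":0,"roll":0,"hand":1},{"x":0.04,"y":0,"z":0,"roll":0,"hand":1},{"x":0.04,"y":0,"z":0,"roll":0,"hand":1},{"x":0.04,"y":0,"z":0,"roll":0,"hand":1}]}}

```text
t: 10.4
ee_pos: [0.5417, 0.1756, 0.0278]
tool_rot: [[-0.188, 0.982, 0.0], [0.982, 0.188, 0.0], [0.0, 0.0, -1.0]]
wrist_force: [1.3, -2.1, 2.8]
finger_gap: 0.0103
```

{"op": "apply_moves", "data": {"commands": [{"x":0.01,"y":0,"z":0,"roll":0,"hand":1},{"x":0.02,"y":0,"z":0,"roll":0,"hand":1},{"x":0.03,"y":0,"z":0,"roll":0,"hand":1},{"x":0.04,"y":0,"z":0,"roll":0,"hand":1},{"x":0.04,"y":0,"z":0,"roll":0,"hand":1},{"x":0.04,"y":0,"z":0,"roll":0,"hand":1},{"x":0.04,"y":0,"z":0,"roll":0,"hand":1},{"x":0.04,"y":0,"z":0,"roll":0,"hand":1},{"x":0.04,"y":0,"z":0,"roll":0,"hand":1},{"x":0.04,"y":0,"z":0,"roll":0,"hand":1}]}}

```text
t: 11.4
ee_pos: [0.5417, 0.1759, 0.0279]
tool_rot: [[-0.187, 0.982, 0.0], [0.982, 0.187, -0.002], [-0.002, 0.0, -1.0]]
wrist_force: [1.2, -5.1, 2.9]
finger_gap: 0.0105
```

```bash
python3 - <<'E'
from h import *
im=manip.camera("side")[:,:,::-1];s=manip.read_state();print(s["ee_pos"].round(4),s["wrist_force"].round(2),s["wrist_torque"].round(3))
cv2.imwrite("pics/side3.png",im)
k=mask(im,(15,100,60),(35,255,255),(250,160,300,205))
ys,xs=np.nonzero(k);print(xs.min(),xs.max(),ys[xs==xs.max()],ys[xs==xs.min()])
O=np.array([.5388,.1887]);jy=np.array([.189,-.982])
for d in(46,48,50,52,54,56):print(d,[proj("side",[*(O+jy*d/1e3),z]).round(1).tolist() for z in(.022,.034)])
print("left",[proj("side",[*(O+jy*-.07),z]).round(1).tolist() for z in(.028,.034)])
E
```

```text
[0.5416 0.1759 0.0278] [ 1.24 -5.34  3.36] [-1.042 -0.182  0.018]
251 299 [160 161 162 163 164 165 166 167 168 169 170 171 172 173 174 175] [180 181]
46 [[287.2, 200.3], [287.2, 195.4]]
48 [[287.8, 200.6], [287.9, 195.7]]
50 [[288.5, 200.9], [288.6, 196.0]]
52 [[289.2, 201.2], [289.2, 196.3]]
54 [[289.9, 201.6], [289.9, 196.6]]
56 [[290.6, 201.9], [290.6, 197.0]]
left [[250.7, 181.5], [250.6, 179.1]]
```

{"op": "apply_moves", "data": {"commands": [{"x":-0.01,"y":0,"z":0,"roll":0,"hand":0.5},{"x":-0.02,"y":0,"z":0,"roll":0,"hand":0.5},{"x":-0.02,"y":0,"z":0,"roll":0,"hand":0.5},{"x":-0.02,"y":0,"z":0,"roll":0,"hand":0.5},{"x":-0.02,"y":0,"z":0,"roll":0,"hand":0.5},{"x":-0.02,"y":0,"z":0,"roll":0,"hand":0.5},{"x":-0.02,"y":0,"z":-0.3,"roll":0,"hand":0.5},{"x":-0.02,"y":0,"z":-1.0,"roll":0,"hand":0.5},{"x":-0.02,"y":0,"z":-1.8,"roll":0,"hand":0.5},{"x":-0.02,"y":0,"z":-2.6,"roll":0,"hand":0.5}]}}

```text
t: 12.45
ee_pos: [0.541, 0.1764, 0.1589]
tool_rot: [[-0.188, 0.982, -0.001], [0.982, 0.188, -0.0], [-0.0, -0.001, -1.0]]
wrist_force: [0.8, 0.0, -0.3]
finger_gap: 0.0426
```

```bash
python3 - <<'E'
from h import *
im=manip.camera("side")[:,:,::-1];cv2.imwrite("pics/side4.png",im);t=cv2.imread("pics/top0.png");a=cv2.imread("pics/side0.png")
O=np.array([.5388,.1887]);jy=np.array([.189,-.982]);jx=np.array([-.982,-.189])
piv=O+.045*jx-.035*jy;print("piv",piv)
k=mask(t,(12,100,90),(35,255,255),(210,180,232,197));m=cv2.moments(k,True);u,v=m["m10"]/m["m00"],m["m01"]/m["m00"];print("top head px",u,v,m["m00"])
A=None
k2=mask(a,(12,100,90),(35,255,255),(224,160,242,176));r=cv2.boundingRect(k2);m=cv2.moments(k2,True);u2,v2=m["m10"]/m["m00"],m["m01"]/m["m00"];print("side head",r,u2,v2,m["m00"])
for z in(.0715,.077,.079):
    p=ray("top",u,v,z);d=p[:2]-piv;q=ray("side",u2,v2,z-.003)
    print(z,p[:2].round(4),"jig",((p[:2]-O)@jx).round(4),((p[:2]-O)@jy).round(4),"r",np.linalg.norm(d).round(4),"ang",np.arctan2(d@jy,d@jx)+np.pi,"side",q[:2].round(4))
k=mask(im,(15,100,60),(35,255,255),(246,165,300,210));r=rect(k);print("tube now",r,cv2.boxPoints(r).round(1).tolist())
cv2.imwrite("pics/c6.png",cv2.resize(im[140:230,220:330],None,fx=6,fy=6,interpolation=2))
E
```

```text
piv [0.487995 0.214565]
top head px 221.27118644067798 189.27118644067798 59.0
side head (228, 164, 10, 9) 232.42372881355934 167.74576271186442 59.0
0.0715 [0.4798 0.258 ] jig 0.0448 -0.0792 r 0.0442 ang 1.5666270545838854 side [0.4866 0.2708]
0.077 [0.4794 0.2572] jig 0.0454 -0.0785 r 0.0435 ang 1.579154113856119 side [0.4808 0.2601]
0.079 [0.4793 0.2569] jig 0.0456 -0.0782 r 0.0432 ang 1.5838126072819014 side [0.4787 0.2562]
tube now ((274.4000549316406, 191.20001220703125), (33.093807220458984, 5.366562843322754), 26.56505012512207) [[258.3999938964844, 186.1999969482422], [260.79998779296875, 181.39999389648438], [290.3999938964844, 196.1999969482422], [288.0, 201.0]]
```

View pics/c6.png

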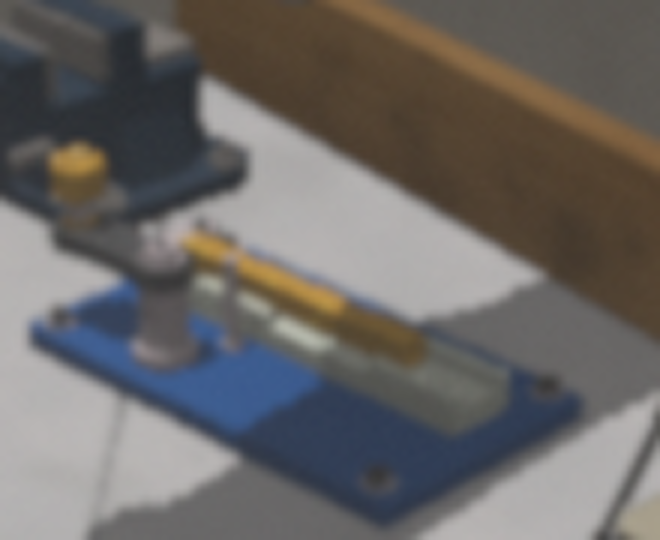

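The stop was felt: motion was blocked and the force rose to 5 N. The tube now lies in the channel, with its free end near (291,197). I backed off 1 mm while opening, so I'll nudge the free end home with closed fingers to be sure.

{"op": "apply_moves", "data": {"commands": [{"x":-0.5,"y":0,"z":0,"roll":0,"hand":1},{"x":-1.15,"y":0,"z":0,"roll":0,"hand":1},{"x":-1.15,"y":0,"z":0.4,"roll":0,"hand":1},{"x":-1.15,"y":0,"z":0.8,"roll":0,"hand":1},{"x":-1.15,"y":0,"z":1.2,"roll":0,"hand":1},{"x":-1.15,"y":0,"z":1.6,"roll":0,"hand":1},{"x":-1.15,"y":0,"z":2.0,"roll":0,"hand":1},{"x":-1.15,"y":0,"z":2.4,"roll":0,"hand":1},{"x":-1.15,"y":0,"z":2.55,"roll":0,"hand":1},{"x":-1.15,"y":0,"z":2.55,"roll":0,"hand":1}]}}

```text
t: 13.5
ee_pos: [0.5512, 0.1198, 0.0291]
tool_rot: [[-0.188, 0.982, -0.003], [0.982, 0.188, -0.001], [-0.0, -0.003, -1.0]]
wrist_force: [0.0, 0.6, 0.1]
finger_gap: -0.0001
```

{"op": "apply_moves", "data": {"commands": [{"x":0,"y":0,"z":0,"roll":0,"hand":1},{"x":0,"y":0,"z":0,"roll":0,"hand":1},{"x":0.03,"y":0,"z":0,"roll":0,"hand":1},{"x":0.06,"y":0,"z":0,"roll":0,"hand":1},{"x":0.09,"y":0,"z":0,"roll":0,"hand":1},{"x":0.12,"y":0,"z":0,"roll":0,"hand":1},{"x":0.14,"y":0,"z":0,"roll":0,"hand":1},{"x":0.16,"y":0,"z":0,"roll":0,"hand":1},{"x":0.16,"y":0,"z":0,"roll":0,"hand":1},{"x":0.16,"y":0,"z":0,"roll":0,"hand":1}]}}

```text
t: 14.5
ee_pos: [0.5508, 0.1278, 0.0303]
tool_rot: [[-0.188, 0.982, -0.0], [0.982, 0.188, -0.0], [-0.0, -0.0, -1.0]]
wrist_force: [0.2, -0.0, -0.2]
finger_gap: -0.0002
```

{"op": "apply_moves", "data": {"commands": [{"x":0.01,"y":0,"z":0,"roll":0,"hand":1},{"x":0.02,"y":0,"z":0,"roll":0,"hand":1},{"x":0.03,"y":0,"z":0,"roll":0,"hand":1},{"x":0.04,"y":0,"z":0,"roll":0,"hand":1},{"x":0.05,"y":0,"z":0,"roll":0,"hand":1},{"x":0.06,"y":0,"z":0,"roll":0,"hand":1},{"x":0.06,"y":0,"z":0,"roll":0,"hand":1},{"x":0.06,"y":0,"z":0,"roll":0,"hand":1},{"x":0.06,"y":0,"z":0,"roll":0,"hand":1},{"x":0.06,"y":0,"z":0,"roll":0,"hand":1}]}}

```text
t: 15.5
ee_pos: [0.5507, 0.1286, 0.0303]
tool_rot: [[-0.187, 0.982, 0.001], [0.982, 0.187, -0.003], [-0.003, 0.0, -1.0]]
wrist_force: [-0.3, -4.9, -0.7]
finger_gap: 0.0
```

Blocked again at 5 N with the TCP at jig y=61, so the tube end is at about 50 and seated against the stop. Next is the thumbscrew head.

{"op": "apply_moves", "data": {"commands": [{"x":-0.1,"y":0,"z":-0.2,"roll":0,"hand":1},{"x":-0.1,"y":0,"z":-1.0,"roll":0,"hand":0.5},{"x":-0.1,"y":0,"z":-1.8,"roll":0,"hand":0.5},{"x":0.3,"y":-0.1,"z":-2.6,"roll":0,"hand":0.5},{"x":0.9,"y":-0.3,"z":-2.6,"roll":0,"hand":0.5},{"x":1.5,"y":-0.5,"z":-2.6,"roll":0,"hand":0.5},{"x":2.1,"y":-0.7,"z":-2.6,"roll":0,"hand":0.5},{"x":2.6,"y":-0.9,"z":-2.6,"roll":0,"hand":0.5},{"x":2.81,"y":-0.91,"z":-2.6,"roll":0,"hand":0.5},{"x":2.81,"y":-0.91,"z":-2.6,"roll":0,"hand":0.5}]}}

```text
t: 16.5
ee_pos: [0.4782, 0.2631, 0.1608]
tool_rot: [[-0.193, 0.981, 0.0], [0.981, 0.193, 0.002], [0.002, 0.001, -1.0]]
wrist_force: [-0.7, -0.3, 0.3]
finger_gap: 0.0427
```

```bash
python3 - <<'E'
from h import *
im=manip.camera("side")[:,:,::-1];cv2.imwrite("pics/side5.png",im);s=manip.read_state();print(s["ee_pos"].round(4),s["joint_pos"].round(3),s["finger_gap"])
T=np.array(s["ee_pos"])
print("axis below TCP at z=.0785",proj("side",[T[0],T[1],.0785]).round(1),proj("side",T).round(1))
k2=mask(im,(12,100,70),(35,255,255),(224,156,242,176));print(cv2.boundingRect(k2))
cv2.imwrite("pics/c7.png",cv2.resize(im[100:220,200:320],None,fx=5,fy=5,interpolation=2))
E
```

```text
[0.4794 0.2606 0.1607] [-0.789  0.359  0.341  1.646 -0.129  1.158 -0.225] 0.042893617408145866
axis below TCP at z=.0785 [231.6 166. ] [229.7 131. ]
(229, 166, 8, 7)
```

View pics/c7.png

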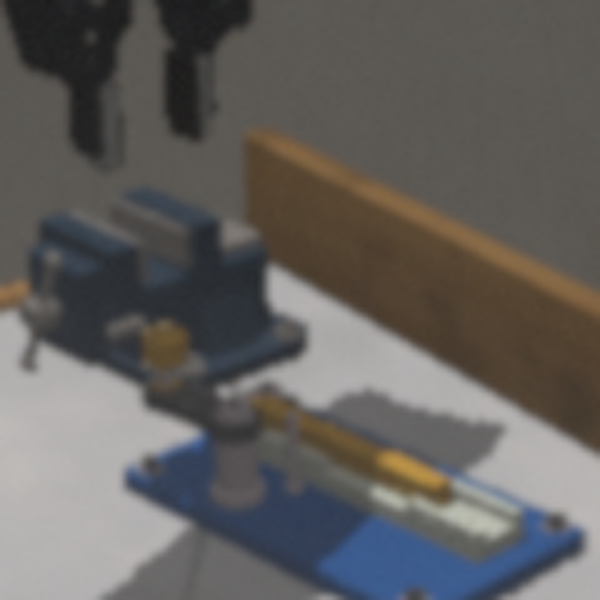

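{"op": "apply_moves", "data": {"commands": [{"x":-0.04,"y":0.015,"z":0.4,"roll":0,"hand":0.5},{"x":-0.04,"y":0.015,"z":0.8,"roll":0,"hand":0.5},{"x":-0.04,"y":0.015,"z":1.2,"roll":0,"hand":0.5},{"x":-0.04,"y":0.015,"z":1.6,"roll":0,"hand":0.5},{"x":-0.04,"y":0.015,"z":1.9,"roll":0,"hand":0.5},{"x":-0.04,"y":0.015,"z":2.0,"roll":0,"hand":0.5},{"x":-0.04,"y":0.015,"z":2.0,"roll":0,"hand":1},{"x":-0.04,"y":0.015,"z":2.0,"roll":0,"hand":1},{"x":-0.04,"y":0.015,"z":2.0,"roll":0,"hand":1},{"x":-0.04,"y":0.015,"z":2.0,"roll":0,"hand":1}], "force": 30}}

```text
t: 17.55
ee_pos: [0.4811, 0.2574, 0.061]
tool_rot: [[-0.188, 0.982, 0.002], [0.982, 0.188, -0.001], [-0.001, 0.001, -1.0]]
wrist_force: [0.9, -2.4, -0.9]
finger_gap: 0.0175
```

```bash
python3 - <<'E'
from h import *
manip.camera("side")
s=manip.read_state();T=s["ee_pos"];print(T.round(4),s["wrist_force"].round(2),s["wrist_torque"].round(3),s["finger_gap"],s["tool_rot"].round(3).tolist())
O=np.array([.5388,.1887]);jy=np.array([.189,-.982]);jx=np.array([-.982,-.189])
piv=O+.045*jx-.035*jy;d=T[:2]-piv;R=s["tool_rot"]
a0=np.arctan2(d@jy,d@jx)+np.pi;print("r,ang",np.linalg.norm(d),a0)
# arc: rows of (x,y,roll) in tool units, from commanded pose, radius .045
for a in np.linspace(a0,-.02,14):
    p=piv-.045*(np.cos(a)*jx+np.sin(a)*jy);e=np.r_[p-(piv-.045*(np.cos(a0)*jx+np.sin(a0)*jy)),0]
    print(round(a,3),(R.T@e/.05)[:2].round(2),round(np.degrees(a0-a)/5,2))
E
```

```text
[0.4811 0.2575 0.061 ] [ 1.08 -2.65 -0.1 ] [-0.537 -0.194 -0.031] 0.017593696923094832 [[-0.188, 0.982, 0.002], [0.982, 0.188, -0.001], [-0.001, 0.001, -1.0]]
r,ang 0.043448624282226886 1.5393961309499646
1.539 [0. 0.] 0.0
1.419 [-0.01  0.11] 1.37
1.299 [-0.03  0.21] 2.75
1.18 [-0.07  0.32] 4.12
1.06 [-0.11  0.41] 5.5
0.94 [-0.17  0.5 ] 6.87
0.82 [-0.24  0.59] 8.25
0.7 [-0.32  0.66] 9.62
0.58 [-0.41  0.73] 11.0
0.46 [-0.5   0.78] 12.37
0.34 [-0.6   0.82] 13.75
0.22 [-0.7   0.85] 15.12
0.1 [-0.81  0.87] 16.49
-0.02 [-0.92  0.87] 17.87
```

{"op": "apply_moves", "data": {"commands": [{"x":-0.01,"y":0.06,"z":0,"roll":0.7,"hand":1},{"x":-0.01,"y":0.11,"z":0,"roll":1.37,"hand":1},{"x":-0.03,"y":0.21,"z":0,"roll":2.75,"hand":1},{"x":-0.07,"y":0.32,"z":0,"roll":4.12,"hand":1},{"x":-0.11,"y":0.41,"z":0,"roll":5.5,"hand":1},{"x":-0.17,"y":0.5,"z":0,"roll":6.87,"hand":1},{"x":-0.24,"y":0.59,"z":0,"roll":8.25,"hand":1},{"x":-0.32,"y":0.66,"z":0,"roll":9.62,"hand":1},{"x":-0.32,"y":0.66,"z":0,"roll":9.62,"hand":1},{"x":-0.32,"y":0.66,"z":0,"roll":9.62,"hand":1}]}}

```text
t: 18.6
ee_pos: [0.5157, 0.2489, 0.0608]
tool_rot: [[0.603, 0.798, 0.0], [0.798, -0.603, -0.0], [0.0, 0.0, -1.0]]
wrist_force: [-1.7, -1.7, 2.2]
finger_gap: 0.0174
```

```bash
cat > st.py <<'E'
from h import *
manip.camera("side")
s=manip.read_state();T=s["ee_pos"];print(T.round(4),s["wrist_force"].round(2),s["wrist_torque"].round(3),s["finger_gap"].round(4),s["joint_pos"].round(3))
O=np.array([.5388,.1887]);jy=np.array([.189,-.982]);jx=np.array([-.982,-.189])
piv=O+.045*jx-.035*jy;d=T[:2]-piv;R=s["tool_rot"]
a0=np.arctan2(d@jy,d@jx)+np.pi;print("r,ang",np.linalg.norm(d),a0,"jig",((T[:2]-O)@jx).round(4),((T[:2]-O)@jy).round(4))
for a in (.58,.46,.34,.22,.1,0,-.03):
    p=piv-.045*(np.cos(a)*jx+np.sin(a)*jy);e=np.r_[p-T[:2],0]
    print(round(a,3),(R.T@e/.05)[:2].round(2),round(np.degrees(a0-a)/5,2))
E
python3 st.py
```

```text
Traceback (most recent call last):
  File "st.py", line 3, in <module>
    s=manip.read_state();T=s["ee_pos"];print(T.round(4),s["wrist_force"].round(2),s["wrist_torque"].round(3),s["finger_gap"].round(4),s["joint_pos"].round(3))
                                                                                                             ^^^^^^^^^^^^^^^^^^^^^
AttributeError: 'float' object has no attribute 'round'
```

```bash
sed -i 's/s\["finger_gap"\].round(4)/round(s["finger_gap"],4)/' st.py; python3 st.py
```

```text
[0.5156 0.2489 0.0608] [-1.68 -2.22  2.74] [-0.515  0.257  0.002] 0.0174 [-0.846  0.545  0.515  1.688 -0.31   0.99  -0.87 ]
r,ang 0.04404841694605181 0.7020971196009467 jig 0.0114 -0.0634
0.58 [0.01 0.11] 1.4
0.46 [-0.01  0.22] 2.77
0.34 [-0.05  0.32] 4.15
0.22 [-0.1   0.41] 5.52
0.1 [-0.15  0.51] 6.9
0 [-0.21  0.58] 8.05
-0.03 [-0.23  0.59] 8.39
```

{"op": "apply_moves", "data": {"commands": [{"x":0.01,"y":0.11,"z":0,"roll":1.4,"hand":1},{"x":-0.01,"y":0.22,"z":0,"roll":2.77,"hand":1},{"x":-0.05,"y":0.32,"z":0,"roll":4.15,"hand":1},{"x":-0.1,"y":0.41,"z":0,"roll":5.52,"hand":1},{"x":-0.15,"y":0.51,"z":0,"roll":6.9,"hand":1},{"x":-0.18,"y":0.55,"z":0,"roll":7.4,"hand":1},{"x":-0.21,"y":0.58,"z":0,"roll":7.8,"hand":1},{"x":-0.21,"y":0.58,"z":0,"roll":7.8,"hand":1},{"x":-0.21,"y":0.58,"z":0,"roll":7.8,"hand":1},{"x":-0.21,"y":0.58,"z":0,"roll":7.8,"hand":1}]}}

```text
t: 19.7
ee_pos: [0.5313, 0.2247, 0.0606]
tool_rot: [[0.971, 0.24, -0.002], [0.24, -0.971, 0.002], [-0.001, -0.003, -1.0]]
wrist_force: [-4.3, 0.3, 5.8]
finger_gap: 0.0177
```

```bash
python3 st.py
```

```text
[0.5314 0.2246 0.0606] [-3.72  0.54  6.2 ] [ 0.109  0.821 -0.138] 0.0174 [-0.9    0.591  0.68   1.679 -0.426  1.025 -1.406]
r,ang 0.04452437628948429 0.038330945780232106 jig 0.0005 -0.0367
0.58 [-0.11 -0.47] -6.21
0.46 [-0.06 -0.37] -4.83
0.34 [-0.03 -0.27] -3.46
0.22 [-0.   -0.16] -2.08
0.1 [ 0.01 -0.06] -0.71
0 [0.01 0.03] 0.44
-0.03 [0.01 0.06] 0.78
```

{"op": "apply_moves", "data": {"commands": [{"x":0,"y":0.02,"z":0,"roll":0.2,"hand":1},{"x":0,"y":0.04,"z":0,"roll":0.4,"hand":1},{"x":0,"y":0.06,"z":0,"roll":0.4,"hand":1},{"x":0,"y":0.08,"z":0,"roll":0.4,"hand":1},{"x":0,"y":0.08,"z":0,"roll":0.4,"hand":1},{"x":0,"y":0.08,"z":0,"roll":0.4,"hand":1},{"x":0,"y":0.08,"z":0,"roll":0.4,"hand":1},{"x":0,"y":0.08,"z":0,"roll":0.4,"hand":1},{"x":0,"y":0.08,"z":0,"roll":0.4,"hand":1},{"x":0,"y":0.08,"z":0,"roll":0.4,"hand":1}]}}

```text
t: 20.75
ee_pos: [0.5319, 0.2223, 0.0607]
tool_rot: [[0.978, 0.207, -0.002], [0.207, -0.978, 0.004], [-0.001, -0.005, -1.0]]
wrist_force: [-4.2, 2.0, 6.1]
finger_gap: 0.0176
```

```bash
python3 st.py
```

```text
[0.5319 0.2223 0.0606] [-5.2   2.42  6.04] [ 0.39   0.999 -0.111] 0.0177 [-0.9    0.592  0.687  1.681 -0.433  1.026 -1.429]
r,ang 0.04455376209067966 6.266845744523687 jig 0.0005 -0.0343
0.58 [-0.13 -0.51] 65.17
0.46 [-0.08 -0.42] 66.54
0.34 [-0.04 -0.32] 67.92
0.22 [-0.01 -0.21] 69.29
0.1 [ 0.01 -0.1 ] 70.67
0 [ 0.01 -0.01] 71.81
-0.03 [0.01 0.01] 72.16
```

{"op": "apply_moves", "data": {"commands": [{"x":0,"y":0,"z":0.006,"roll":1.5,"hand":1},{"x":0,"y":0,"z":0.012,"roll":3.0,"hand":1},{"x":0,"y":0,"z":0.018,"roll":4.5,"hand":1},{"x":0,"y":0,"z":0.024,"roll":6.0,"hand":1},{"x":0,"y":0,"z":0.03,"roll":7.5,"hand":1},{"x":0,"y":0,"z":0.036,"roll":9.0,"hand":1},{"x":0,"y":0,"z":0.042,"roll":10.5,"hand":1},{"x":0,"y":0,"z":0.048,"roll":12.0,"hand":1},{"x":0,"y":0,"z":0.055,"roll":14.0,"hand":1},{"x":0,"y":0,"z":0.055,"roll":14.0,"hand":1}]}}

```text
t: 21.8
ee_pos: [0.5324, 0.2234, 0.0578]
tool_rot: [[0.528, -0.849, -0.002], [-0.849, -0.528, 0.005], [-0.005, -0.001, -1.0]]
wrist_force: [-3.8, 5.0, 5.6]
finger_gap: 0.0176
```

```bash
python3 st.py|head -2
```

```text
[0.5324 0.2234 0.0578] [-3.87  4.04  6.17] [0.841 0.843 0.031] 0.0177 [-1.068  0.707  0.978  1.688 -0.653  1.107 -2.477]
r,ang 0.045261304736084335 0.007128086735614492 jig -0.0003 -0.0353
```

{"op": "apply_moves", "data": {"commands": [{"x":0,"y":0,"z":0,"roll":0,"hand":0.5},{"x":0,"y":0,"z":0,"roll":0,"hand":0.5},{"x":0,"y":0,"z":0,"roll":0,"hand":0.5},{"x":0,"y":0,"z":-0.2,"roll":0,"hand":0.5},{"x":0,"y":0,"z":-0.5,"roll":-1.6,"hand":0.5},{"x":0,"y":0,"z":-0.5,"roll":-3.2,"hand":0.5},{"x":0,"y":0,"z":-0.5,"roll":-4.8,"hand":0.5},{"x":0,"y":0,"z":-0.5,"roll":-6.4,"hand":0.5},{"x":0,"y":0,"z":-0.5,"roll":-8.0,"hand":0.5},{"x":0,"y":0,"z":-0.5,"roll":-9.6,"hand":0.5}]}}

```text
t: 22.85
ee_pos: [0.5339, 0.2186, 0.0834]
tool_rot: [[0.985, -0.173, 0.001], [-0.173, -0.985, -0.0], [0.001, -0.0, -1.0]]
wrist_force: [-0.4, -0.4, 0.5]
finger_gap: 0.0428
```

{"op": "apply_moves", "data": {"commands": [{"x":0,"y":0,"z":0,"roll":-1.6,"hand":0.5},{"x":0,"y":0,"z":0,"roll":-3.2,"hand":0.5},{"x":0,"y":0,"z":0,"roll":-4.8,"hand":0.5},{"x":0,"y":0,"z":0,"roll":-6.4,"hand":0.5},{"x":0,"y":0,"z":0,"roll":-8.0,"hand":0.5},{"x":0,"y":0,"z":0,"roll":-9.6,"hand":0.5},{"x":0,"y":0,"z":0,"roll":-11.2,"hand":0.5},{"x":0,"y":0,"z":0,"roll":-12.8,"hand":0.5},{"x":0,"y":0,"z":0,"roll":-14.4,"hand":0.5},{"x":0,"y":0,"z":0,"roll":-16.0,"hand":0.5}]}}

```text
t: 23.85
ee_pos: [0.534, 0.2183, 0.0833]
tool_rot: [[0.342, 0.94, 0.001], [0.94, -0.342, -0.0], [0.0, 0.001, -1.0]]
wrist_force: [0.0, 0.1, -0.2]
finger_gap: 0.0423
```

```bash
python3 - <<'E'
from h import *
im=manip.camera("side")[:,:,::-1];cv2.imwrite("pics/side6.png",im)
cv2.imwrite("pics/c8.png",cv2.resize(im[140:220,220:320],None,fx=7,fy=7,interpolation=2))
E
python3 st.py|head -2
```

```text
[0.534  0.2184 0.0833] [-0.3   0.46 -0.52] [0.001 0.013 0.009] 0.0431 [-0.752  0.516  0.468  1.654 -0.262  1.033 -0.555]
r,ang 0.046178344825068544 6.176027971639487 jig -0.0009 -0.0301
```

View pics/c8.png

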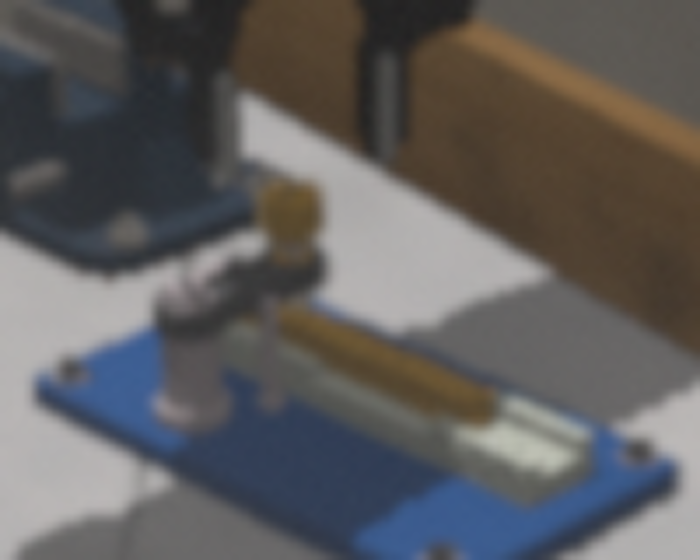

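The clamp arm now lies over the tube against the pin, with the head at about (261,170) in full-image pixels. I'll re-centre, regrip and turn.

{"op": "apply_moves", "data": {"commands": [{"x":0.06,"y":-0.06,"z":0,"roll":0,"hand":0.5},{"x":0.06,"y":-0.06,"z":0.2,"roll":0,"hand":0.5},{"x":0.06,"y":-0.06,"z":0.4,"roll":0,"hand":0.5},{"x":0.06,"y":-0.06,"z":0.48,"roll":0,"hand":0.5},{"x":0.06,"y":-0.06,"z":0.48,"roll":0,"hand":0.5},{"x":0.06,"y":-0.06,"z":0.48,"roll":0,"hand":1},{"x":0.06,"y":-0.06,"z":0.48,"roll":0,"hand":1},{"x":0.06,"y":-0.06,"z":0.48,"roll":0,"hand":1},{"x":0.06,"y":-0.06,"z":0.48,"roll":0,"hand":1},{"x":0.06,"y":-0.06,"z":0.48,"roll":0,"hand":1}]}}

```text
t: 24.95
ee_pos: [0.5327, 0.2229, 0.059]
tool_rot: [[0.346, 0.938, 0.002], [0.938, -0.346, 0.0], [0.001, 0.002, -1.0]]
wrist_force: [2.9, -0.0, -2.1]
finger_gap: 0.0176
```

```bash
python3 st.py|head -2
```

```text
[0.5327 0.2229 0.059 ] [ 4.19 -0.16 -2.02] [-0.07  -0.791  0.036] 0.0177 [-0.752  0.545  0.458  1.676 -0.278  0.983 -0.55 ]
r,ang 0.04545002648769746 6.276727122357355 jig -0.0004 -0.0347
```

{"op": "apply_moves", "data": {"commands": [{"x":0,"y":0,"z":0,"roll":0.8,"hand":1},{"x":0,"y":0,"z":0.008,"roll":1.6,"hand":1},{"x":0,"y":0,"z":0.01,"roll":2.4,"hand":1},{"x":0,"y":0,"z":0.014,"roll":3.2,"hand":1},{"x":0,"y":0,"z":0.017,"roll":4.0,"hand":1},{"x":0,"y":0,"z":0.02,"roll":4.8,"hand":1},{"x":0,"y":0,"z":0.023,"roll":5.6,"hand":1},{"x":0,"y":0,"z":0.025,"roll":6.2,"hand":1},{"x":0,"y":0,"z":0.027,"roll":6.8,"hand":1},{"x":0,"y":0,"z":0.03,"roll":7.4,"hand":1}]}}

```text
t: 26.0
ee_pos: [0.5327, 0.2226, 0.0574]
tool_rot: [[0.842, 0.539, 0.002], [0.539, -0.842, -0.0], [0.002, 0.002, -1.0]]
wrist_force: [3.3, -0.8, -1.2]
finger_gap: 0.0178
```

```bash
cat > tq.py <<'E'
from station import manip
import numpy as np
s=manip.read_state();print(s["ee_pos"].round(4),s["wrist_force"].round(2),s["wrist_torque"].round(3),"j7",round(s["joint_pos"][6],3),"eff7",np.round(s["joint_efforts"][4:],3),"yaw",np.degrees(np.arctan2(s["tool_rot"][1][1],s["tool_rot"][0][1])).round(1))
E
python3 tq.py
```

```text
[0.5327 0.2226 0.0574] [ 3.25 -0.84 -1.24] [-0.12  -0.757  0.088] j7 -1.113 eff7 [-0.275  1.21   0.288] yaw -57.4
```

{"op": "apply_moves", "data": {"commands": [{"x":0,"y":0,"z":0,"roll":0.3,"hand":1},{"x":0,"y":0,"z":0,"roll":0.6,"hand":1},{"x":0,"y":0,"z":0.002,"roll":0.9,"hand":1},{"x":0,"y":0,"z":0.004,"roll":1.2,"hand":1},{"x":0,"y":0,"z":0.005,"roll":1.5,"hand":1},{"x":0,"y":0,"z":0.006,"roll":1.8,"hand":1},{"x":0,"y":0,"z":0.008,"roll":2.1,"hand":1},{"x":0,"y":0,"z":0.009,"roll":2.4,"hand":1},{"x":0,"y":0,"z":0.01,"roll":2.7,"hand":1},{"x":0,"y":0,"z":0.012,"roll":3.0,"hand":1}]}}

```text
t: 27.0
ee_pos: [0.5327, 0.2226, 0.0569]
tool_rot: [[0.953, 0.303, 0.002], [0.303, -0.953, -0.0], [0.002, 0.001, -1.0]]
wrist_force: [5.2, -1.9, -0.9]
finger_gap: 0.0176
```

```bash
python3 tq.py
```

```text
[0.5327 0.2226 0.0569] [ 5.22 -1.9  -0.86] [-0.258 -0.993  0.112] j7 -1.338 eff7 [-0.432  1.695  0.102] yaw -72.3
```

{"op": "apply_moves", "data": {"commands": [{"x":0,"y":0,"z":0,"roll":0.2,"hand":1},{"x":0,"y":0,"z":0,"roll":0.4,"hand":1},{"x":0,"y":0,"z":0.002,"roll":0.6,"hand":1},{"x":0,"y":0,"z":0.003,"roll":0.8,"hand":1},{"x":0,"y":0,"z":0.004,"roll":1.0,"hand":1},{"x":0,"y":0,"z":0.005,"roll":1.2,"hand":1},{"x":0,"y":0,"z":0.006,"roll":1.4,"hand":1},{"x":0,"y":0,"z":0.007,"roll":1.6,"hand":1},{"x":0,"y":0,"z":0.007,"roll":1.8,"hand":1},{"x":0,"y":0,"z":0.008,"roll":2.0,"hand":1}]}}

```text
t: 28.0
ee_pos: [0.5327, 0.2226, 0.0564]
tool_rot: [[0.991, 0.134, 0.002], [0.134, -0.991, -0.0], [0.002, 0.0, -1.0]]
wrist_force: [5.4, -1.9, -1.4]
finger_gap: 0.0175
```

```bash
python3 tq.py
```

```text
[0.5327 0.2226 0.0564] [ 5.39 -1.88 -1.38] [-0.261 -1.045  0.066] j7 -1.487 eff7 [-0.42   1.729  0.04 ] yaw -82.3
```

{"op": "apply_moves", "data": {"commands": [{"x":0,"y":0,"z":0,"roll":0.2,"hand":1},{"x":0,"y":0,"z":0,"roll":0.4,"hand":1},{"x":0,"y":0,"z":0.002,"roll":0.6,"hand":1},{"x":0,"y":0,"z":0.003,"roll":0.8,"hand":1},{"x":0,"y":0,"z":0.004,"roll":1.0,"hand":1},{"x":0,"y":0,"z":0.005,"roll":1.2,"hand":1},{"x":0,"y":0,"z":0.006,"roll":1.4,"hand":1},{"x":0,"y":0,"z":0.007,"roll":1.6,"hand":1},{"x":0,"y":0,"z":0.007,"roll":1.8,"hand":1},{"x":0,"y":0,"z":0.008,"roll":2.0,"hand":1}]}}

```text
t: 29.0
ee_pos: [0.5327, 0.2226, 0.056]
tool_rot: [[0.999, -0.041, 0.002], [-0.041, -0.999, -0.0], [0.002, 0.0, -1.0]]
wrist_force: [4.8, -1.0, -1.7]
finger_gap: 0.0175
```

```bash
python3 tq.py
```

```text
[0.5327 0.2226 0.056 ] [ 4.83 -0.95 -1.7 ] [-0.234 -1.034  0.084] j7 -1.637 eff7 [-0.397  1.754  0.04 ] yaw -92.3
```

{"op": "apply_moves", "data": {"commands": [{"x":0,"y":0,"z":0,"roll":0.2,"hand":1},{"x":0,"y":0,"z":0,"roll":0.4,"hand":1},{"x":0,"y":0,"z":0.002,"roll":0.6,"hand":1},{"x":0,"y":0,"z":0.003,"roll":0.8,"hand":1},{"x":0,"y":0,"z":0.004,"roll":1.0,"hand":1},{"x":0,"y":0,"z":0.005,"roll":1.2,"hand":1},{"x":0,"y":0,"z":0.006,"roll":1.4,"hand":1},{"x":0,"y":0,"z":0.007,"roll":1.6,"hand":1},{"x":0,"y":0,"z":0.007,"roll":1.8,"hand":1},{"x":0,"y":0,"z":0.008,"roll":2.0,"hand":1}]}}

```text
t: 30.0
ee_pos: [0.5327, 0.2226, 0.0556]
tool_rot: [[0.977, -0.214, 0.002], [-0.214, -0.977, -0.0], [0.002, -0.0, -1.0]]
wrist_force: [5.6, -0.4, -1.8]
finger_gap: 0.0173
```

```bash
python3 tq.py
```

```text
[0.5327 0.2226 0.0556] [ 5.63 -0.38 -1.83] [-0.258 -1.133  0.09 ] j7 -1.786 eff7 [-0.377  1.758  0.038] yaw -102.3
```

{"op": "apply_moves", "data": {"commands": [{"x":0,"y":0,"z":0,"roll":0.2,"hand":1},{"x":0,"y":0,"z":0,"roll":0.4,"hand":1},{"x":0,"y":0,"z":0.002,"roll":0.6,"hand":1},{"x":0,"y":0,"z":0.003,"roll":0.8,"hand":1},{"x":0,"y":0,"z":0.004,"roll":1.0,"hand":1},{"x":0,"y":0,"z":0.005,"roll":1.2,"hand":1},{"x":0,"y":0,"z":0.006,"roll":1.4,"hand":1},{"x":0,"y":0,"z":0.007,"roll":1.6,"hand":1},{"x":0,"y":0,"z":0.007,"roll":1.8,"hand":1},{"x":0,"y":0,"z":0.008,"roll":2.0,"hand":1}]}}

```text
t: 31.0
ee_pos: [0.5327, 0.2226, 0.0554]
tool_rot: [[0.925, -0.38, 0.002], [-0.38, -0.925, 0.0], [0.002, -0.001, -1.0]]
wrist_force: [5.1, -0.9, -0.8]
finger_gap: 0.0177
```

```bash
python3 tq.py
```

```text
[0.5327 0.2226 0.0554] [ 5.15 -0.93 -0.8 ] [-0.272 -1.022  0.082] j7 -1.936 eff7 [-0.395  1.698  0.024] yaw -112.3
```

{"op": "apply_moves", "data": {"commands": [{"x":0,"y":0,"z":0,"roll":0.2,"hand":1},{"x":0,"y":0,"z":0,"roll":0.4,"hand":1},{"x":0,"y":0,"z":0,"roll":0.6,"hand":1},{"x":0,"y":0,"z":0,"roll":0.8,"hand":1},{"x":0,"y":0,"z":0,"roll":1.0,"hand":1},{"x":0,"y":0,"z":0,"roll":1.2,"hand":1},{"x":0,"y":0,"z":0,"roll":1.4,"hand":1},{"x":0,"y":0,"z":0,"roll":1.6,"hand":1},{"x":0,"y":0,"z":0,"roll":1.8,"hand":1},{"x":0,"y":0,"z":0,"roll":2.0,"hand":1}]}}

```text
t: 32.0
ee_pos: [0.5326, 0.2227, 0.0552]
tool_rot: [[0.845, -0.535, 0.002], [-0.535, -0.845, -0.0], [0.002, -0.001, -1.0]]
wrist_force: [4.6, -1.3, -1.9]
finger_gap: 0.0174
```

```bash
python3 tq.py
```

```text
[0.5326 0.2227 0.0552] [ 4.58 -1.29 -1.9 ] [-0.296 -1.089  0.133] j7 -2.085 eff7 [-0.362  1.808  0.006] yaw -122.3
```

{"op": "apply_moves", "data": {"commands": [{"x":0,"y":0,"z":0,"roll":0.1,"hand":1},{"x":0,"y":0,"z":0,"roll":0.2,"hand":1},{"x":0,"y":0,"z":0,"roll":0.3,"hand":1},{"x":0,"y":0,"z":0,"roll":0.4,"hand":1},{"x":0,"y":0,"z":0,"roll":0.5,"hand":1},{"x":0,"y":0,"z":0,"roll":0.6,"hand":1},{"x":0,"y":0,"z":0,"roll":0.7,"hand":1},{"x":0,"y":0,"z":0,"roll":0.8,"hand":1},{"x":0,"y":0,"z":0,"roll":0.9,"hand":1},{"x":0,"y":0,"z":0,"roll":1.0,"hand":1}]}}

```text
t: 33.0
ee_pos: [0.5326, 0.2226, 0.0552]
tool_rot: [[0.795, -0.606, 0.002], [-0.606, -0.795, -0.0], [0.002, -0.001, -1.0]]
wrist_force: [5.6, -1.6, -2.4]
finger_gap: 0.0179
```

```bash
python3 tq.py
```

```text
[0.5326 0.2226 0.0552] [ 5.56 -1.6  -2.37] [-0.263 -1.099  0.133] j7 -2.159 eff7 [-0.361  1.852 -0.066] yaw -127.3
```

Torque is rising (0.08 to 0.13 N m). I'll carry on in 5° steps toward about 0.18.

{"op": "apply_moves", "data": {"commands": [{"x":0,"y":0,"z":0,"roll":0.1,"hand":1},{"x":0,"y":0,"z":0,"roll":0.2,"hand":1},{"x":0,"y":0,"z":0,"roll":0.3,"hand":1},{"x":0,"y":0,"z":0,"roll":0.4,"hand":1},{"x":0,"y":0,"z":0,"roll":0.5,"hand":1},{"x":0,"y":0,"z":0,"roll":0.6,"hand":1},{"x":0,"y":0,"z":0,"roll":0.7,"hand":1},{"x":0,"y":0,"z":0,"roll":0.8,"hand":1},{"x":0,"y":0,"z":0,"roll":0.9,"hand":1},{"x":0,"y":0,"z":0,"roll":1.0,"hand":1}]}}

```text
t: 34.0
ee_pos: [0.5326, 0.2226, 0.0551]
tool_rot: [[0.74, -0.673, 0.002], [-0.673, -0.74, -0.0], [0.002, -0.001, -1.0]]
wrist_force: [4.7, -1.7, -1.6]
finger_gap: 0.017
```

```bash
python3 tq.py
```

```text
[0.5326 0.2226 0.0551] [ 4.73 -1.66 -1.58] [-0.299 -1.169  0.087] j7 -2.234 eff7 [-0.349  1.891 -0.076] yaw -132.3
```

{"op": "apply_moves", "data": {"commands": [{"x":0,"y":0,"z":0,"roll":0.1,"hand":1},{"x":0,"y":0,"z":0,"roll":0.2,"hand":1},{"x":0,"y":0,"z":0,"roll":0.3,"hand":1},{"x":0,"y":0,"z":0,"roll":0.4,"hand":1},{"x":0,"y":0,"z":0,"roll":0.5,"hand":1},{"x":0,"y":0,"z":0,"roll":0.6,"hand":1},{"x":0,"y":0,"z":0,"roll":0.7,"hand":1},{"x":0,"y":0,"z":0,"roll":0.8,"hand":1},{"x":0,"y":0,"z":0,"roll":0.9,"hand":1},{"x":0,"y":0,"z":0,"roll":1.0,"hand":1}]}}

```text
t: 35.0
ee_pos: [0.5326, 0.2226, 0.0551]
tool_rot: [[0.678, -0.735, 0.002], [-0.735, -0.678, -0.0], [0.002, -0.002, -1.0]]
wrist_force: [5.5, -1.9, -1.4]
finger_gap: 0.018
```

```bash
python3 tq.py
```

```text
[0.5326 0.2226 0.0551] [ 5.49 -1.85 -1.4 ] [-0.308 -1.186  0.158] j7 -2.309 eff7 [-0.338  1.927 -0.087] yaw -137.3
```

```bash
cat > tq.py <<'E'
from station import manip
import numpy as np
L=[]
for i in range(8):
    manip.camera("side");s=manip.read_state();L.append(np.r_[s["wrist_force"],s["wrist_torque"]])
L=np.array(L);print(s["t"],s["ee_pos"].round(4),L.mean(0).round(3),"sd",L[:,5].std().round(3),"j7",round(s["joint_pos"][6],3))
E
python3 tq.py
```

```text
35.4 [0.5326 0.2226 0.0551] [ 5.317 -1.753 -1.811 -0.263 -1.171  0.107] sd 0.025 j7 -2.308
```

{"op": "apply_moves", "data": {"commands": [{"x":0,"y":0,"z":0,"roll":0.1,"hand":1},{"x":0,"y":0,"z":0,"roll":0.2,"hand":1},{"x":0,"y":0,"z":0,"roll":0.3,"hand":1},{"x":0,"y":0,"z":0,"roll":0.4,"hand":1},{"x":0,"y":0,"z":0,"roll":0.5,"hand":1},{"x":0,"y":0,"z":0,"roll":0.6,"hand":1},{"x":0,"y":0,"z":0,"roll":0.7,"hand":1},{"x":0,"y":0,"z":0,"roll":0.8,"hand":1},{"x":0,"y":0,"z":0,"roll":0.9,"hand":1},{"x":0,"y":0,"z":0,"roll":1.0,"hand":1}]}}

```text
t: 36.4
ee_pos: [0.5326, 0.2226, 0.055]
tool_rot: [[0.612, -0.791, 0.002], [-0.791, -0.612, -0.0], [0.002, -0.002, -1.0]]
wrist_force: [4.2, -2.0, -2.7]
finger_gap: 0.0178
```

```bash
python3 tq.py
```

```text
36.8 [0.5326 0.2227 0.055 ] [ 5.36  -1.66  -2.094 -0.273 -1.177  0.138] sd 0.013 j7 -2.383
```

{"op": "apply_moves", "data": {"commands": [{"x":0,"y":0,"z":0,"roll":0.1,"hand":1},{"x":0,"y":0,"z":0,"roll":0.2,"hand":1},{"x":0,"y":0,"z":0,"roll":0.3,"hand":1},{"x":0,"y":0,"z":0,"roll":0.4,"hand":1},{"x":0,"y":0,"z":0,"roll":0.5,"hand":1},{"x":0,"y":0,"z":0,"roll":0.6,"hand":1},{"x":0,"y":0,"z":0,"roll":0.7,"hand":1},{"x":0,"y":0,"z":0,"roll":0.8,"hand":1},{"x":0,"y":0,"z":0,"roll":0.9,"hand":1},{"x":0,"y":0,"z":0,"roll":1.0,"hand":1}]}}

```text
t: 37.8
ee_pos: [0.5326, 0.2227, 0.055]
tool_rot: [[0.54, -0.841, 0.002], [-0.841, -0.54, -0.0], [0.001, -0.002, -1.0]]
wrist_force: [4.4, -2.4, -2.7]
finger_gap: 0.0175
```

```bash
python3 tq.py
```

```text
38.2 [0.5326 0.2227 0.055 ] [ 5.425 -1.432 -2.378 -0.296 -1.209  0.141] sd 0.035 j7 -2.458
```

{"op": "apply_moves", "data": {"commands": [{"x":0,"y":0,"z":0,"roll":0.1,"hand":1},{"x":0,"y":0,"z":0,"roll":0.2,"hand":1},{"x":0,"y":0,"z":0,"roll":0.3,"hand":1},{"x":0,"y":0,"z":0,"roll":0.4,"hand":1},{"x":0,"y":0,"z":0,"roll":0.5,"hand":1},{"x":0,"y":0,"z":0,"roll":0.6,"hand":1},{"x":0,"y":0,"z":0,"roll":0.7,"hand":1},{"x":0,"y":0,"z":0,"roll":0.8,"hand":1},{"x":0,"y":0,"z":0,"roll":0.9,"hand":1},{"x":0,"y":0,"z":0,"roll":1.0,"hand":1}]}}

```text
t: 39.2
ee_pos: [0.5326, 0.2226, 0.055]
tool_rot: [[0.465, -0.885, 0.002], [-0.885, -0.465, -0.0], [0.001, -0.002, -1.0]]
wrist_force: [4.5, -0.7, -3.1]
finger_gap: 0.0179
```

```bash
python3 tq.py
```

```text
39.6 [0.5326 0.2226 0.0549] [ 5.278 -1.512 -2.462 -0.305 -1.211  0.149] sd 0.033 j7 -2.533
```

{"op": "apply_moves", "data": {"commands": [{"x":0,"y":0,"z":0,"roll":0.15,"hand":1},{"x":0,"y":0,"z":0,"roll":0.3,"hand":1},{"x":0,"y":0,"z":0,"roll":0.45,"hand":1},{"x":0,"y":0,"z":0,"roll":0.6,"hand":1},{"x":0,"y":0,"z":0,"roll":0.75,"hand":1},{"x":0,"y":0,"z":0,"roll":0.9,"hand":1},{"x":0,"y":0,"z":0,"roll":1.05,"hand":1},{"x":0,"y":0,"z":0,"roll":1.2,"hand":1},{"x":0,"y":0,"z":0,"roll":1.35,"hand":1},{"x":0,"y":0,"z":0,"roll":1.5,"hand":1}]}}

```text
t: 40.6
ee_pos: [0.5325, 0.2227, 0.0549]
tool_rot: [[0.345, -0.938, 0.002], [-0.938, -0.345, -0.0], [0.001, -0.002, -1.0]]
wrist_force: [5.4, -1.9, -2.7]
finger_gap: 0.0176
```

```bash
python3 tq.py
```

```text
41.0 [0.5326 0.2226 0.0549] [ 5.578 -1.905 -2.787 -0.326 -1.267  0.156] sd 0.031 j7 -2.645
```

{"op": "apply_moves", "data": {"commands": [{"x":0,"y":0,"z":0,"roll":0.15,"hand":1},{"x":0,"y":0,"z":0,"roll":0.3,"hand":1},{"x":0,"y":0,"z":0,"roll":0.45,"hand":1},{"x":0,"y":0,"z":0,"roll":0.6,"hand":1},{"x":0,"y":0,"z":0,"roll":0.75,"hand":1},{"x":0,"y":0,"z":0,"roll":0.9,"hand":1},{"x":0,"y":0,"z":0,"roll":1.05,"hand":1},{"x":0,"y":0,"z":0,"roll":1.2,"hand":1},{"x":0,"y":0,"z":0,"roll":1.35,"hand":1},{"x":0,"y":0,"z":0,"roll":1.5,"hand":1}]}}

```text
t: 42.0
ee_pos: [0.5325, 0.2226, 0.0548]
tool_rot: [[0.22, -0.976, 0.002], [-0.976, -0.22, -0.0], [0.001, -0.002, -1.0]]
wrist_force: [5.9, -1.2, -3.2]
finger_gap: 0.0179
```

```bash
python3 tq.py
```

```text
42.4 [0.5326 0.2226 0.0548] [ 5.436 -1.606 -3.106 -0.324 -1.283  0.18 ] sd 0.021 j7 -2.758
```

Torque is 0.18 N m, which is +0.1 over free running and counts as a firm hold. I'll release and retreat.

{"op": "apply_moves", "data": {"commands": [{"x":0,"y":0,"z":0,"roll":0,"hand":0.5},{"x":0,"y":0,"z":0,"roll":0,"hand":0.5},{"x":0,"y":0,"z":0,"roll":0,"hand":0.5},{"x":0,"y":0,"z":0,"roll":0,"hand":0.5},{"x":0,"y":0,"z":-0.2,"roll":0,"hand":0.5},{"x":0,"y":0,"z":-0.6,"roll":0,"hand":0.5},{"x":0,"y":0,"z":-1.1,"roll":0,"hand":0.5},{"x":0,"y":0,"z":-1.6,"roll":0,"hand":0.5},{"x":0,"y":0,"z":-2.0,"roll":0,"hand":0.5},{"x":0,"y":0,"z":-2.0,"roll":0,"hand":0.5}]}}

```text
t: 43.4
ee_pos: [0.5338, 0.2228, 0.1587]
tool_rot: [[0.221, -0.975, 0.006], [-0.975, -0.221, 0.002], [-0.001, -0.007, -1.0]]
wrist_force: [0.4, -0.1, -0.1]
finger_gap: 0.0427
```

```bash
python3 - <<'E'
from h import *
im=manip.camera("side")[:,:,::-1];cv2.imwrite("pics/side7.png",im);s=manip.read_state();print(s["t"],s["ee_pos"],s["wrist_force"].round(2))
old=cv2.imread("pics/side6.png")
for n,i in(("before",old),("now",im)):
    k=mask(i,(12,90,50),(35,255,255),(250,155,272,178));m=cv2.moments(k,True);print(n,cv2.boundingRect(k),m["m10"]/m["m00"],m["m01"]/m["m00"])
O=np.array([.5388,.1887]);jy=np.array([.189,-.982])
p=O-.035*jy
for z in(.0715,.064):print(z,proj("side",[*p,z]).round(1))
cv2.imwrite("pics/c9.png",np.hstack([cv2.resize(i[150:215,235:305],(399,370),interpolation=2) for i in(old,im)]))
E
```

```text
43.45 [0.53256706 0.22291549 0.15672319] [ 0.67 -0.26  0.23]
before (258, 155, 13, 19) 262.77142857142854 165.47142857142856
now (258, 155, 14, 22) 263.74117647058824 166.34117647058824
0.0715 [260.7 168.8]
0.064 [260.8 171.8]
```

View pics/c9.png

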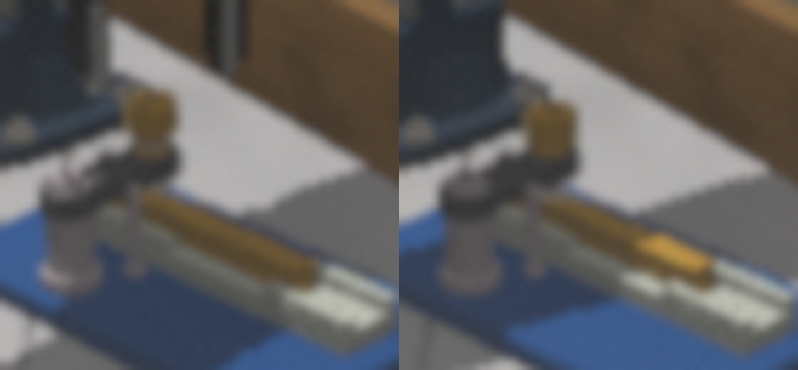

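The right panel shows the arm against the pin, the head about 2 px (4–5 mm) lower and just above the arm, and the tube still seated. The gripper is clear, so I'm handing in.

```bash
python3 -c "
from station import manip
print(manip.sign_off())"
```

```text
the job is handed in; nothing more can be done
None
```

The tube is clamped in the jig and the job is handed in at about 43.5 s of the 72 s allowed; the hand-in reports no verdict.

**Tube:** I laid it in the channel and pushed it to the stop, which blocked it at about 5 N. After letting go I nudged its free end with closed fingers; it was blocked at 5 N again, with the tube end at about y = 50 mm in the jig's frame.

**Clamp arm:** I carried it round by the knurled head until it met the stop pin, at a measured angle of about 0 ± 0.02 rad.

**Thumbscrew:** I turned it clockwise in two grips. Turning torque rose from about 0.085 N m running free to 0.18 N m, the +0.1 N m given for a firm hold. I stopped there and let go.

**Last checks:** The final side picture shows the arm at the pin, the head 4–5 mm lower and just above the arm, and the tube still in the channel. The wrist force was near zero with the gripper about 100 mm higher and touching nothing.

**Less certain:**
- **Foot force:** I inferred it from torque readings with about 0.03 N m of noise; it was not measured directly.
- **Screw angle:** The turns of the gripper add up to more than a firm hold should need: about 3.9 rad plus the starting angle, against about 3.1. The head may have slipped during the first grip, so I relied on the torque.
- **Bystanders:** I kept well away from the charcoal block and the loupe, but did not check their positions at the end.

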